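# Fit a guide roller into the winder's spring bayonet socket and hold it home

## Task

Lift the black guide roller up and off its fork hook on the yellow rack, lower its shank with the cross pin through the keyhole slot of the grey socket, push it down against the spring until its copper flange sits on the socket's top, then twist it a quarter turn clockwise (seen from above) against the return spring until it stops. Do not let go: the spring would turn it back, so finish while still gripping the roller there, home, upright and fully turned. Leave the orange roller and everything else lying about where it is.

Things in the scene. Friction and masses are not known exactly. Their poses are not given: they have to be found in the camera images.
- black_roller_grip (a point): Black rubber guide roller, 0.2-0.4 kg, loose, hanging upright in either fork. Point on its axis where to grip the steel tang on top: an upright flat bar 36 mm long (along x), 12 mm thick (along y; pinch it across this from above), from 26 mm below this point to 22 mm above it. Rubber 52 mm in diameter, its top 26 mm below this point; copper flange 64 mm in diameter, underside 62 mm below. z up.
- black_roller_pin (a point): Centre of the black roller's steel cross pin, on its axis, 76.5 mm below the grip point. The pin is 6 mm thick, 34 mm end to end, along x (parallel to the tang), through a 14 mm shank whose tapered tip is 107 mm below the grip point. It fits the socket at either of the two half-turn yaws.
- orange_roller_grip (a point): The orange roller in the other fork, otherwise the same shape; same point and axes. Not wanted; leave it hanging.
- rack: Fixed yellow rack; origin on the table midway between its forks. Forks at y = +70 and -70 mm, each two 8 mm prongs (40 mm clear between) pointing to -x, tops 100 mm up; the flanges rest on them. Tips turn up 10 mm, so lift 12 mm or more before moving sideways; the pin passes up between the prongs at any yaw. Cross bar and posts 45 to 59 mm towards +x, 104 mm high.
- socket_mouth (a point): Fixed grey socket block, 88 mm square, 75 mm high, aluminium top plate 8 mm thick. Point at the keyhole's centre on the top face, z up, x along the slot (short yellow lines at its ends; red lines across show where the tang points after the twist). Hole 18 mm square; slot 10 mm wide, 40 mm long. Home: flange underside at this height (grip point 62 mm above).
- socket_plunger (a joint): Spring plunger under the keyhole, pushed down by the shank's tip: first touched with the flange 15 mm above the top (0), 0.015 m when the flange is home; spring 3 N at 0, 9 N at 0.015. The pin can turn only under the plate: flange less than 3.5 mm above the top; once turned it is trapped there.
- socket_rotor (a joint): Inner rotor that the cross pin takes along: 0 at rest (it springs back), grows clockwise seen from above, stop at 1.5 rad. Return spring 0.04 N m at 0, 0.13 N m at the stop. Up to 0.15 rad of play either way between pin and rotor, so the roller turns about 1.5 to 1.65 rad from entry to the stop.
- coil_a_mid (a point): Copper-wound ring coil, 84 mm across, 34 mm high, on the table beside the socket; point at its centre. Leave alone.
- coil_b_mid (a point): Copper-wound ring coil, 96 mm across, 38 mm high; point at its centre. Leave alone.
- bare_core_mid (a point): Grey ring core, 76 mm across, 26 mm high; point at its centre. Leave alone.
- oil_bottle_mid (a point): White oil bottle, 48 mm across, 120 mm high; point half-way up. Leave alone.
- wrench_grip (a point): Steel wrench 170 mm long lying flat; point on its handle. Leave alone.
- brush_grip (a point): Brush 160 mm long lying flat; point on its handle. Leave alone.
There are look-alikes about, which are no part of the job. What is shaped like the part that bears black_roller_grip but red or turquoise is not meant.

How it is judged (in metres and radians):
On the way, in this order (a step that is already met when the one before it is completed fails the run):
1. the black roller is gripped and lifted clear of its fork hook (z of black_roller_grip in the frame of rack above 0.174 m and contact force between the fingers and black_roller above 1 N and contact force between black_roller and rack below 0.2 N), for 0.1 s.
2. its cross pin is down through the keyhole and presses the plunger, not yet twisted (value of joint socket_plunger above 0.009 m and horizontal distance between black_roller_grip and socket_mouth below 0.008 m and value of joint socket_rotor below 0.5 rad), for 0.05 s.
At the end, for the whole second after the job is handed in: The black roller is in the socket, its flange within 5 mm of the socket's top (plunger pressed at least 9 mm), centred within 8 mm, upright within 0.1 rad and still, the rotor turned at least 1.2 rad against its spring, and the fingers still grip the roller (over 2 N) (value of joint socket_rotor above 1.2 rad and value of joint socket_plunger above 0.009 m and z of black_roller_grip in the frame of socket_mouth below 0.067 m and horizontal distance between black_roller_grip and socket_mouth below 0.008 m and angle between black_roller_grip's own z axis and vertical below 0.1 rad and linear speed of black_roller below 0.03 m/s and contact force between the fingers and black_roller above 2 N); the arm keeps its last pose, push and grip.
It fails at once if the orange roller is moved more than 25 mm (distance of orange_roller_grip from where it was at the start of the episode above 0.025 m).
It fails at once if another thing on the table is moved more than 30 mm (distance of any of coil_a_mid, coil_b_mid, bare_core_mid, oil_bottle_mid, wrench_grip, brush_grip from where it was at the start of the episode above 0.03 m).
It also fails if it takes over 48 s, if anything falls off the work surface, if the arm or the gripper's body presses on something with over 40 N, if the wrist force passes 120 N, or if a joint passes its speed limit or range.

## Robot

A 7-joint arm with a two-finger parallel gripper is mounted at the origin on the work surface. World frame = base frame: x ahead of the robot, y to its left, z up, the work surface at z = 0. Lengths are in m, angles in degrees, forces in N, time in s.
With the tool pointing down it reaches from about 0.4 to 0.75 m from the base axis. Payload 19.5 kg.
Tool frame: the origin (TCP) lies between the finger pads; the fingertips stand 11 mm ahead of it and the grasp point (between the pads) lies 8 mm behind it; z points along the fingers, y is the direction in which the jaws open and shut (so a half turn about z gives the same grasp; the last joint's range is limited). The gripper opens to 85 mm and grips with 20 to 120 N. Pads are 22 mm wide; open, the fingers measure 114 mm over their backs; the gripper's body (76 mm by 85 mm) begins 54 mm behind the grasp point. The pads swing forward as they close: fully open they stand 13 mm farther back than shut.
Start: joints at [-76.301, 40.479, -1.581, 85.061, 1.261, 54.483, -4.326], TCP at [0.159, 0.552, 0.217] pointing down, gripper open.
Joint ranges: [-155.06, 155.06], [-18.47, 123.98], [-90, 86.84], [0, 140.48], [-83.41, 263.41], [0, 116], [-161.91, 161.91]. Speed limits (degrees/s): [108.29, 108.29, 147.25, 147.25, 172.46, 172.46, 172.46].

## Interface

Orientations are given as [roll, pitch, yaw] about the fixed x, y, z axes, in that order (R = Rz(yaw) Ry(pitch) Rx(roll)).
In Python, from cell import robot, vision, job_done, nets gives the robot as it stands. The module is installed in compiled form; this text tells all that it offers.
- The arm moves only by the shell command python3 -m pendant 'ROWS'. ROWS is JSON, a list of rows, each a list of 3 entries, a list of its own where there are three numbers: the shift along the world's x, y, z in units of 0.12 m (1.0 is 0.12 m), then the turn about the world's z in units of 30 degrees (1.0 is 30 degrees), then the opening, from -1 (shut) to 1 (fully open). In form: [[[dx, dy, dz], roll, hand], ...]. A call has 1 to 12 rows; each row shifts and turns the commanded pose from where the row before left it; what a row does not reach is not made up. A row lasts 1/8 s, in which the tool goes at most 62.5 mm and 10.7 degrees, less where a joint would pass 70% of its speed; a pose out of reach is approached as far as the arm can. A call with a number of a shift or a turn outside -1 to 1 is refused whole. A call with a gripper value outside its range is refused whole. The fingers move at their own pace and stop on an object; the grip force is fixed at half the most. Time passes only in rows, so rows that do not move let the fingers close. It gives the time, the measured TCP pose, the force and the opening at its end, in the units of the state.
- robot.get_obs(): the state, without advancing time (a new reading comes with each control period).
- vision.snapshot(name): name is "scene" or "top" or "wrist"; returns the picture (384x512x3 uint8, red, green, blue); there is no depth.
- vision.camera_model(name): a dict with "K" (3x3 intrinsics, pixels), "extrinsics" (4x4, takes a point from world to camera coordinates). Camera axes: x right, y up, looking along -z (the intrinsics and any distortion apply to the point x, -y, -z); pixel columns grow to the right and rows downward; lengths in m; the calibration is good to about 2 mm. A picture is of the moment at which its call begins: read the wrist's pose just before it. camera_model takes no time and is no camera call; for the wrist camera it gives the pose at the moment of the call.
- job_done(): hands the job in, once; it reports no verdict.
Trained networks look in the newest picture that a camera, given by its name, has taken for a name from the list of things; names that differ only in an ending like _2 or _b are one class to them, and where a whole thing is asked for, a point or a joint stands for the part that bears it (a point fixed in the world has none). Each returns a list of dicts, best first, with "confidence" (0 to 1); they miss things now and then, are a little off and sometimes report something else, mostly with a low value. They report only what shows in the picture. A call takes as long as a camera call. They do not tell look-alikes from the thing itself.
- nets.silhouettes(camera, label): "pixels" (384x512 bool, what is visible of it) and "rect" ([left, top, right, bottom] in pixels, round what is visible of it).
- nets.place_of(camera, label): "pixel" ([column, row] in pixels: a listed point, or the origin of a listed thing).
The state is a dict: "time_s": time; "joint_pos": joint angles; "qvel": joint speeds; "joint_torque": joint torques, N m; "ee_pos": TCP position; "tcp_rot": TCP orientation; "wrist_force": force on the tool from outside, world axes, zero at the start; "ft_torque": the same for the moment, N m; "width": finger opening in m.
Only numpy, scipy, OpenCV 4.12 (cv2) and the standard library are available. Lean on these libraries where they do the work, as an engineer would, in place of code of your own. Each camera call takes 0.05 s, during which the arm holds its last target. There are 200 camera calls.

## Working session

There is one attempt and no reset: what is moved stays moved. The work goes in short steps, Python scripts to look and compute and a shell command to move; the robot and the scene stay as the last step left them, time stands still between calls to the robot, and variables do not carry over. Pictures are saved under pics/ and viewed, about 8 in all and at most 12, crops included, and the job is handed in when it is done.

```bash
mkdir -p pics; cat > h.py <<'E'
from cell import robot, vision, job_done, nets
import numpy as np, cv2
def save(n,img): cv2.imwrite('pics/'+n+'.png',cv2.cvtColor(img,cv2.COLOR_RGB2BGR))
def ray(c,px,m=None):
    m=m or vision.camera_model(c); K=np.array(m['K']);T=np.array(m['extrinsics']);R=T[:3,:3]
    d=np.linalg.inv(K)@np.array([px[0],px[1],1.]); d=np.array([d[0],-d[1],-d[2]])
    return -R.T@T[:3,3], R.T@d/np.linalg.norm(d)
def onz(c,px,z,m=None):
    o,d=ray(c,px,m); return o+d*(z-o[2])/d[2]
def proj(c,p,m=None):
    m=m or vision.camera_model(c);T=np.array(m['extrinsics']);q=T[:3,:3]@np.array(p)+T[:3,3]
    u=np.array(m['K'])@np.array([q[0],-q[1],-q[2]]);return u[:2]/u[2]
E
python3 - <<'E'
from h import *
print(robot.get_obs())
a=vision.snapshot('scene');b=vision.snapshot('top')
save('s0',a);save('t0',b)
for c in('scene','top'):
    m=vision.camera_model(c);print(c,m.keys(),np.round(m['K'],1).tolist(),np.round(ray(c,(256,192))[0],3))
    for l in['black_roller_grip','orange_roller_grip','rack','socket_mouth','black_roller_pin','coil_a_mid','oil_bottle_mid']:
        for r in nets.place_of(c,l)[:4]: print(l,np.round(r['pixel'],1),round(r['confidence'],2))
print(robot.get_obs()['time_s'])
E
```

```text
{'time_s': 0.0, 'joint_pos': array([-76.30175471,  40.51318236,  -1.58471011,  85.08337136,
         1.26046906,  54.48033934,  -4.32600976]), 'qvel': array([ 0.11009178,  0.08884061,  0.02130556, -0.01782002,  0.0444    ,
       -0.0235711 , -0.00152232]), 'joint_torque': array([-1.34784430e-03, -8.83214951e+01,  1.23436388e+00, -2.36175942e+01,
        1.68652728e-02,  6.37587800e-03,  9.94688747e-06]), 'ee_pos': array([0.15924291, 0.55223688, 0.21613876]), 'tcp_rot': array([-1.79940396e+02,  2.35894984e-04,  1.63914117e+02]), 'wrist_force': array([-0.38619276, -0.04490957,  0.29507389]), 'ft_torque': array([-0.02951874, -0.01783942, -0.06014692]), 'width': 0.08527654019496905}
scene dict_keys(['K', 'extrinsics']) [[388.5, 0.0, 255.2], [0.0, 388.5, 197.8], [0.0, 0.0, 1.0]] [ 1.208 -0.325  1.024]
black_roller_grip [305.3 163.4] 0.94
black_roller_grip [345.1 152.5] 0.66
black_roller_grip [277.8 149.8] 0.58
black_roller_grip [303.4 139.5] 0.49
orange_roller_grip [348.  154.6] 0.92
orange_roller_grip [172.8 221.1] 0.23
rack [318.9 189.5] 0.84
rack [346.8 217.6] 0.5
socket_mouth [174.3 
[... 160 characters left out ...]
_a_mid [132.  245.4] 0.69
oil_bottle_mid [346.2 216. ] 0.67
top dict_keys(['K', 'extrinsics']) [[490.1, 0.0, 256.6], [0.0, 490.1, 196.4], [0.0, 0.0, 1.0]] [ 0.412 -0.03   1.392]
black_roller_grip [151.4 242.6] 0.87
black_roller_grip [184.6 199.9] 0.81
black_roller_grip [174.5 198. ] 0.65
black_roller_grip [192.4 246.3] 0.56
orange_roller_grip [137.7 184. ] 0.6
orange_roller_grip [229.4 136.8] 0.6
orange_roller_grip [130.2 258.2] 0.46
rack [173.5 198.6] 0.81
socket_mouth [347.5 218.4] 0.75
socket_mouth [173.  198.2] 0.43
black_roller_pin [190.6 203.7] 0.96
black_roller_pin [193.3 245.1] 0.7
black_roller_pin [163.5 246.4] 0.62
coil_a_mid [390.1 224.4] 0.71
oil_bottle_mid [180.5 137.1] 0.71
0.8
```

View pics/s0.png

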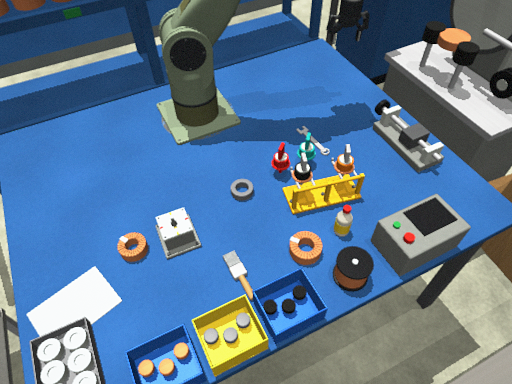

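View pics/t0.png

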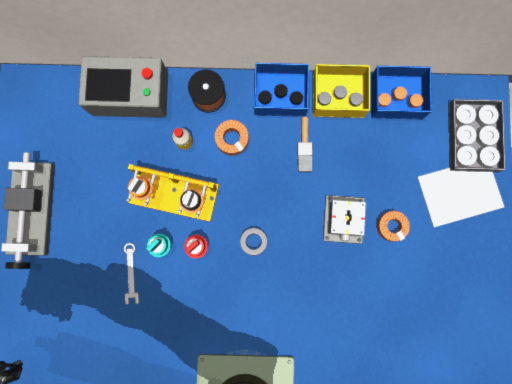

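The scene view shows black at (303,172), orange at (345,158), red at (281,158) and turquoise at (307,148). In the top view they are black (190,200), orange (139,187), red (196,246) and turquoise (158,245). Only the black and orange ones hang in the rack. The one with the black body, at top (190,200), fits, so I'll confirm it in an enlarged crop.

```bash
python3 - <<'E'
from h import *
a=cv2.cvtColor(cv2.imread('pics/t0.png'),cv2.COLOR_BGR2RGB);s=cv2.cvtColor(cv2.imread('pics/s0.png'),cv2.COLOR_BGR2RGB)
f=lambda i,x,y,w,h,k:cv2.resize(i[y:y+h,x:x+w],None,fx=k,fy=k,interpolation=cv2.INTER_CUBIC)
A=f(a,165,175,50,50,8);B=f(a,320,190,50,50,8)   # 400
C=f(s,265,130,100,50,4);D=f(s,150,200,50,25,8)
save('c0',np.vstack([np.hstack([A,B]),np.hstack([C,D])]))
E
```

```text
(no output)
```

View pics/c0.png

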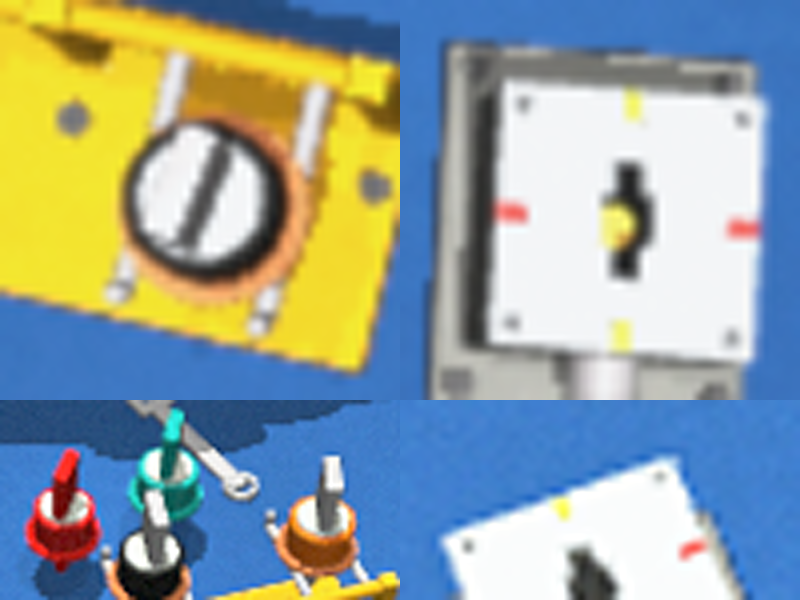

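The crop confirms it: black rubber hanging on the fork, tang along the prongs. The tang centre is at top px (190.6,199.4), and the socket mouth is at (348.4,217.5) with its slot nearly along image vertical (world x).

```bash
python3 - <<'E'
from h import *
P=lambda x,y,ox,oy,k=8:((x+.5)/k-.5+ox,(y+.5)/k-.5+oy)
T1=onz('top',P(224,150,165,175),.184);T2=onz('top',P(183,245,165,175),.184)
print('tang',T1,T2,(T1+T2)/2,np.degrees(np.arctan2(*(T1-T2)[[1,0]])))
# prongs direction at z~.1
a=onz('top',P(180,60,165,175),.1);b=onz('top',P(118,288,165,175),.105);c=onz('top',P(318,92,165,175),.1);d=onz('top',P(260,322,165,175),.105)
print('prongs',a,b,c,d,np.degrees(np.arctan2(*(a-b)[[1,0]])),np.degrees(np.arctan2(*(c-d)[[1,0]])))
g=lambda x,y:onz('top',P(x-400,y,320,190),.075)
y1,y2,r1,r2=g(632,103),g(622,337),g(512,212),g(742,229)
print('sock',(y1+y2)/2,(r1+r2)/2,np.degrees(np.arctan2(*(y1-y2)[[1,0]])),np.degrees(np.arctan2(*(r1-r2)[[1,0]]))-90)
# scene cross-check
mid=(T1+T2)/2
for z in(.162,): print('scene tang', onz('scene',(305.3,163.4),z))
print('scene mouth',onz('scene',(174.3,221.4),.075))
print(robot.get_obs()['ee_pos'], np.round(proj('wrist',mid),0), np.round(ray('wrist',(256,192))[0],3),np.round(ray('wrist',(256,192))[1],3))
E
```

```text
tang [0.55554679 0.13728481 0.184     ] [0.52562796 0.14880234 0.184     ] [0.54058737 0.14304358 0.184     ] -21.05466918960426
prongs [0.5953148  0.16474239 0.1       ] [0.51829185 0.18130577 0.105     ] [0.58568714 0.11839331 0.1       ] [0.50821922 0.13408173 0.105     ] -12.136325932898261 -11.448423302537797
sock [ 0.51448028 -0.26820909  0.075     ] [ 0.5141775  -0.26819075  0.075     ] -2.2414637212458395 -2.8382664441351437
scene tang [0.55481681 0.15450067 0.162     ]
scene mouth [ 0.51039279 -0.2622943   0.075     ]
[0.15931651 0.55245683 0.21656096] [-25. 650.] [0.087 0.572 0.374] [ 0.284 -0.066 -0.957]
```

```bash
python3 -m pendant '[[[0.265,-0.284,0.04],-0.014,1],[[0.265,-0.284,0.04],-0.014,1],[[0.265,-0.284,0.04],-0.014,1],[[0.265,-0.284,0.04],-0.014,1],[[0.265,-0.284,0.04],-0.014,1],[[0.265,-0.284,0.04],-0.014,1],[[0.265,-0.284,0.04],-0.014,1],[[0.265,-0.284,0.04],-0.014,1],[[0.265,-0.284,0.04],-0.014,1],[[0.265,-0.284,0.04],-0.014,1],[[0.265,-0.284,0.04],-0.014,1],[[0.265,-0.284,0.04],-0.014,1]]'
python3 -m pendant '[[[0,0,0],0,1],[[0,0,0],0,1]]'
python3 - <<'E'
from h import *
o=robot.get_obs();print(o['ee_pos'],o['tcp_rot'],np.round(o['joint_pos'],1))
m=vision.camera_model('wrist');np.savez('m1',K=m['K'],e=m['extrinsics']);w=vision.snapshot('wrist');save('w1',w)
for l in('black_roller_grip','orange_roller_grip','rack'):
    for r in nets.place_of('wrist',l)[:3]: print(l,np.round(r['pixel'],1),round(r['confidence'],2),np.round(onz('wrist',r['pixel'],.162),4))
E
```

```text
time_s: 2.3
ee_pos: [0.5419, 0.1423, 0.2744]
tcp_rot: [180.0, 0.0, 158.9]
wrist_force: [-0.1, 0.3, -0.3]
width: 0.0852
time_s: 2.55
ee_pos: [0.5406, 0.1439, 0.2741]
tcp_rot: [180.0, -0.0, 158.9]
wrist_force: [0.2, 1.2, -0.2]
width: 0.0858
[0.5406291  0.14388838 0.27405847] [ 1.79993834e+02 -3.12130605e-02  1.58883664e+02] [-16.3  35.7  -3.7  82.7   2.4  61.7  48.5]
black_roller_grip [261.7 185.8] 0.87 [0.545  0.1512 0.162 ]
black_roller_grip [206.4  55.1] 0.64 [0.4333 0.1481 0.162 ]
black_roller_grip [313.3   7.9] 0.61 [0.4319 0.2337 0.162 ]
orange_roller_grip [422.1 162. ] 0.56 [0.5737 0.2829 0.162 ]
rack [309.4 140.9] 0.97 [0.5235 0.2007 0.162 ]
```

View pics/w1.png

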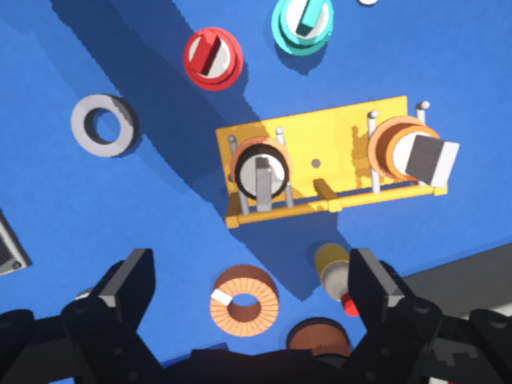

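The wrist view shows the black roller at about (262,180) between its prongs, orange at (405,155), and red and turquoise at the top. I'll zoom in to get the tang yaw and centre.

```bash
python3 - <<'E'
import cv2
i=cv2.imread('pics/w1.png')[125:225,215:315]
cv2.imwrite('pics/c1.png',cv2.resize(i,None,fx=6,fy=6,interpolation=cv2.INTER_CUBIC))
E
```

```text
(no output)
```

View pics/c1.png

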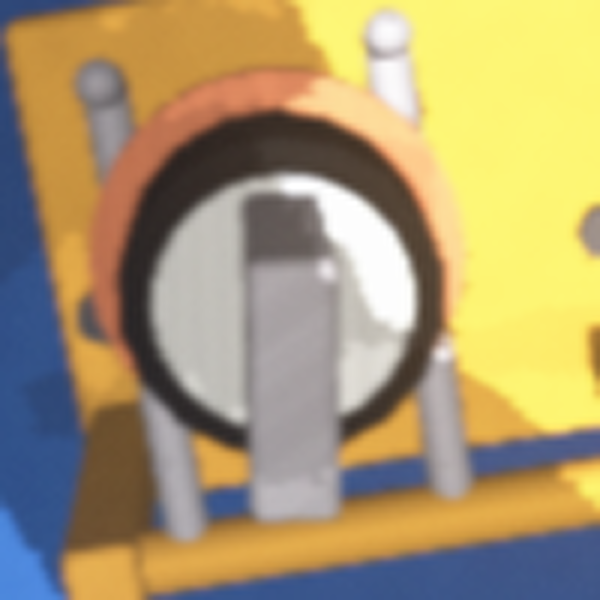

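```bash
python3 - <<'E'
from h import *
d=np.load('m1.npz');m={'K':d['K'],'extrinsics':d['e']}
P=lambda x,y:((x+.5)/6-.5+215,(y+.5)/6-.5+125)
c=[onz('wrist',P(*p),.184,m) for p in((246,260),(334,258),(340,515),(254,518))]
print(np.round(c,4),np.mean(c,0))
f=(c[0]+c[1])/2-(c[2]+c[3])/2;print('len',np.linalg.norm(f),'w',np.linalg.norm(c[0]-c[1]),'yaw',np.degrees(np.arctan2(f[1],f[0])))
for a,b in((0,3),(1,2)):
    f=c[a]-c[b];print(np.degrees(np.arctan2(f[1],f[0])))
b=[onz('wrist',P(*p),.136,m) for p in((245,197),(320,195))];print('base',b)
# steel disc top (z .136) centre
print('disc',onz('wrist',P(283,308),.136,m))
print(robot.get_obs()['ee_pos'],robot.get_obs()['tcp_rot'])
E
```

```text
[[0.524  0.1529 0.184 ]
 [0.5278 0.1635 0.184 ]
 [0.5609 0.1522 0.184 ]
 [0.5572 0.1414 0.184 ]] [0.54248191 0.15247678 0.184     ]
len 0.0350422883046176 w 0.011254743920537947 yaw 161.03462342590274
160.880941939485
161.18898407570958
base [array([0.52521855, 0.15296025, 0.136     ]), array([0.52901376, 0.16365309, 0.136     ])]
disc [0.54348398 0.15225367 0.136     ]
[0.54057681 0.14421921 0.27428746] [ 1.79994703e+02 -1.26797146e-03  1.58938785e+02]
```

```bash
python3 -m pendant '[[[0.016,0.07,0],0.07,1],[[0,0,-0.2],0,1],[[0,0,-0.2],0,1],[[0,0,-0.2],0,1],[[0,0,-0.2],0,1],[[0,0,-0.1],0,1],[[0,0,-0.1],0,1],[[0,0,0],0,1]]'
python3 -m pendant '[[[0,0,0],0,-1],[[0,0,0],0,-1],[[0,0,0],0,-1],[[0,0,0],0,-1],[[0,0,0],0,-1],[[0,0,0],0,-1]]'
python3 -c "
from h import *
o=robot.get_obs();print(o['ee_pos'],o['tcp_rot'],o['wrist_force'],o['ft_torque'])
m=vision.camera_model('wrist');np.savez('m2',K=m['K'],e=m['extrinsics']);save('w2',vision.snapshot('wrist'))"
```

```text
time_s: 3.75
ee_pos: [0.5427, 0.152, 0.1538]
tcp_rot: [-180.0, -0.0, 161.0]
wrist_force: [-0.3, 0.5, 0.3]
width: 0.0853
time_s: 4.5
ee_pos: [0.543, 0.1522, 0.1544]
tcp_rot: [180.0, 0.0, 161.0]
wrist_force: [0.1, 2.9, 3.3]
width: 0.0102
[0.54300584 0.15217218 0.15435302] [1.79972067e+02 1.95128382e-02 1.60982726e+02] [0.12518788 2.92768316 3.3360133 ] [ 0.48824775 -0.18649743 -0.00549401]
```

View pics/w2.png

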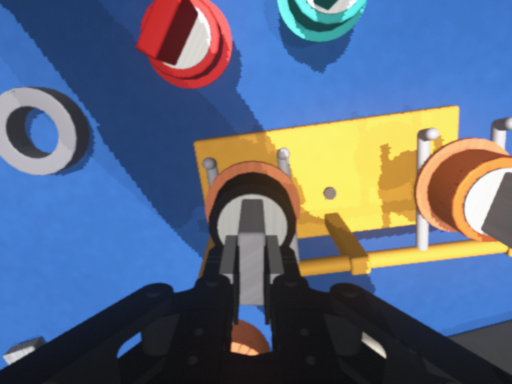

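Gripped: the opening is 10 mm and the tang is held between the pads at (250,265). Next I lift, then carry it to a viewing pose just +x of the socket.

```bash
python3 -m pendant '[[[0,0,0.1],0,-1],[[0,0,0.16],0,-1],[[0,0,0.16],0,-1],[[0,0,0.16],0,-1],[[0,0,0.13],0,-1],[[0,0,0],0,-1],[[0,0,0],0,-1]]'
python3 -m pendant '[[[0.02,-0.15,0],0,-1],[[0.02,-0.3,0],0.06,-1],[[0.02,-0.35,0],0.06,-1],[[0.02,-0.35,0],0.06,-1],[[0.02,-0.35,0],0.06,-1],[[0.02,-0.35,0],0.06,-1],[[0.02,-0.35,0],0.06,-1],[[0.02,-0.35,0],0.06,-1],[[0.02,-0.35,0],0.06,-1],[[0.02,-0.35,0],0.06,-1],[[0.02,-0.25,0],0.01,-1],[[0,0,0],0,-1]]'
python3 -m pendant '[[[0,0,0],0,-1],[[0,0,0],0,-1],[[0,0,0],0,-1]]'
python3 -c "
from h import *
o=robot.get_obs();print(o['ee_pos'],o['tcp_rot'],o['wrist_force'],np.round(o['joint_pos'],1))
m=vision.camera_model('wrist');np.savez('m3',K=m['K'],e=m['extrinsics']);save('w3',vision.snapshot('wrist'))
for r in nets.place_of('wrist','socket_mouth')[:2]: print(r, onz('wrist',r['pixel'],.075))"
```

```text
time_s: 5.42
ee_pos: [0.5426, 0.1517, 0.2389]
tcp_rot: [-180.0, -0.0, 161.0]
wrist_force: [0.3, -0.2, -2.6]
width: 0.0104
time_s: 6.92
ee_pos: [0.5679, -0.2714, 0.2383]
tcp_rot: [-179.9, -0.1, 177.2]
wrist_force: [-0.6, 0.4, -2.8]
width: 0.0104
time_s: 7.3
ee_pos: [0.5693, -0.2676, 0.2395]
tcp_rot: [-180.0, 0.0, 177.5]
wrist_force: [0.1, -0.5, -2.5]
width: 0.0108
[ 0.56932119 -0.26759388  0.23948189] [-1.79994439e+02  1.75254294e-03  1.77514071e+02] [ 0.08166768 -0.45654686 -2.5242074 ] [ 27.3  44.6 -11.6  70.1   8.9  66.1 102.9]
{'pixel': [253.1, 110.4], 'confidence': 0.75} [ 0.51147432 -0.26410128  0.075     ]
```

View pics/w3.png

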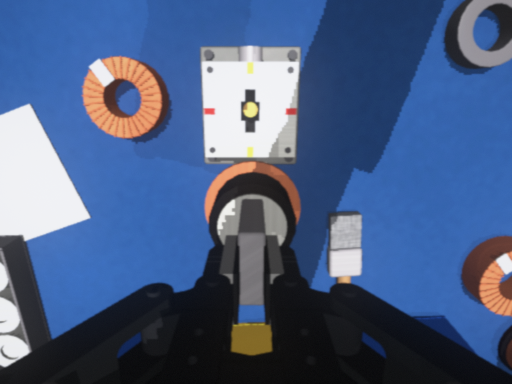

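```bash
python3 - <<'E'
from h import *
d=np.load('m3.npz');m={'K':d['K'],'extrinsics':d['e']}
im=cv2.imread('pics/w3.png');hsv=cv2.cvtColor(im,cv2.COLOR_BGR2HSV)
H,S,V=[hsv[...,i].astype(int) for i in range(3)]
roi=np.zeros(H.shape,bool);roi[60:160,202:300]=1
yel=roi&(H>20)&(H<35)&(S>100)&(V>100);red=roi&((H<8)|(H>172))&(S>110)&(V>90)
def blobs(k):
    n,l,s,c=cv2.connectedComponentsWithStats(k.astype(np.uint8));return [(s[i,4],c[i].round(2)) for i in range(1,n) if s[i,4]>8]
Y,Rd=blobs(yel),blobs(red);print(Y,Rd)
dark=roi&(V<80);dark[:,:230]=0;dark[:,270:]=0;dark[:85]=0;dark[135:]=0
print('slot bbox',[ (np.where(dark)[i].min(),np.where(dark)[i].max()) for i in(0,1)])
w=lambda p:onz('wrist',p,.075,m)
for n,B in(('Y',Y),('R',Rd)):
    W=[w(b[1]) for b in B];print(n,np.round(W,4))
c=im[88:133,228:273];r=im[160:310,200:300]
cv2.imwrite('pics/c3.png',np.hstack([cv2.resize(c,(400,400),interpolation=cv2.INTER_CUBIC),cv2.resize(r,(400,600),interpolation=cv2.INTER_CUBIC)[:400]]))
E
```

```text
[(np.int32(38), array([249.58,  67.5 ])), (np.int32(73), array([250.74, 108.75])), (np.int32(34), array([249.5 , 151.76]))] [(np.int32(45), array([209., 111.])), (np.int32(49), array([290.59, 111.04]))]
slot bbox [(np.int64(91), np.int64(130)), (np.int64(242), np.int64(257))]
Y [[ 0.4732 -0.2656  0.075 ]
 [ 0.5099 -0.2661  0.075 ]
 [ 0.5509 -0.2691  0.075 ]]
R [[ 0.5102 -0.3058  0.075 ]
 [ 0.5136 -0.2284  0.075 ]]
```

View pics/c3.png

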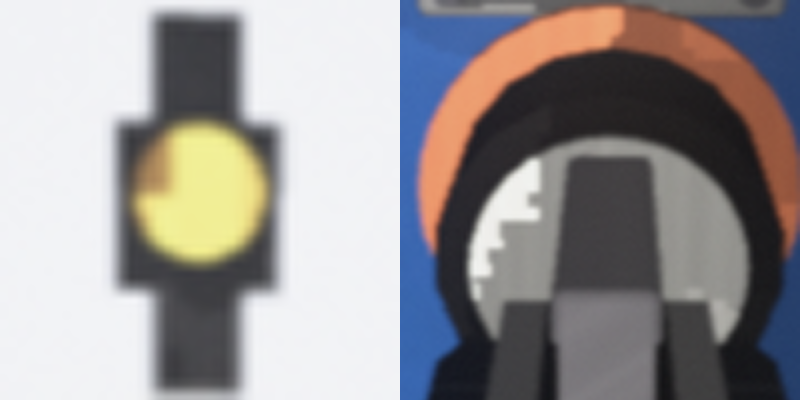

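```bash
python3 - <<'E'
from h import *
d=np.load('m3.npz');m={'K':d['K'],'extrinsics':d['e']}
Q=lambda x,y:((x-400+.5)/4-.5+200,(y+.5)/4-.5+160)
z=.2475;yaw=np.radians(177.5);X=np.array([np.cos(yaw),np.sin(yaw)]);Y=np.array([X[1],-X[0]])
t=np.array([.5693,-.2676])
def rep(n,p): e=p[:2]-t;print(n,p.round(4),'tool x %.1f y %.1f mm'%(1e3*e@X,1e3*e@Y))
rep('base L',onz('wrist',Q(570,157),z-.026,m));rep('base R',onz('wrist',Q(652,157),z-.026,m))
rep('top L',onz('wrist',Q(553,293),z+.022,m));rep('top R',onz('wrist',Q(662,293),z+.022,m))
rep('disc top',onz('wrist',Q(609,136),z-.026,m));rep('disc L',onz('wrist',Q(467,262),z-.026,m));rep('disc R',onz('wrist',Q(750,262),z-.026,m))
rep('mouth',onz('wrist',(249.8,110.3),.075,m))
rep('flange top pt',onz('wrist',Q(610,4),z-.060,m))
E
```

```text
base L [ 0.5515 -0.2726  0.2215] tool x 17.6 y -5.8 mm
base R [ 0.552  -0.2612  0.2215] tool x 17.6 y 5.7 mm
top L [ 0.5507 -0.2731  0.2695] tool x 18.3 y -6.4 mm
top R [ 0.5512 -0.2617  0.2695] tool x 18.3 y 5.1 mm
disc top [ 0.5486 -0.267   0.2215] tool x 20.7 y -0.4 mm
disc L [ 0.5667 -0.2882  0.2215] tool x 1.7 y -20.7 mm
disc R [ 0.5684 -0.2477  0.2215] tool x 1.8 y 19.9 mm
mouth [ 0.5113 -0.267   0.075 ] tool x 58.0 y -2.0 mm
flange top pt [ 0.5369 -0.2663  0.1875] tool x 32.4 y -0.1 mm
```

The mouth comes out at (0.5117,-0.267) and slot yaw 177.5 from both line pairs. The roller axis agrees with the TCP to under 1 mm. Next I move over the mouth and start down.

```bash
python3 -m pendant '[[[-0.16,0,0],0,-1],[[-0.16,0.004,0],0,-1],[[-0.16,0,0],0,-1],[[0,0,0],0,-1],[[0,0,-0.15],0,-1],[[0,0,-0.15],0,-1],[[0,0,-0.15],0,-1],[[0,0,-0.05],0,-1],[[0,0,0],0,-1],[[0,0,0],0,-1]]'
python3 -m pendant '[[[0,0,-0.08],0,-1],[[0,0,-0.08],0,-1],[[0,0,0],0,-1]]'
python3 -c "
from h import *
o=robot.get_obs();print(o['ee_pos'],o['tcp_rot'],o['wrist_force'],o['ft_torque'])
m=vision.camera_model('wrist');w=vision.snapshot('wrist');s=vision.snapshot('scene')
save('w4',np.hstack([cv2.resize(w[60:320,150:370],(440,520)),cv2.resize(s[180:265,140:210],(350,425),interpolation=cv2.INTER_CUBIC)[:, :350].copy() if 0 else cv2.resize(s[180:284,140:210],(350,520),interpolation=cv2.INTER_CUBIC)]))"
```

```text
time_s: 8.65
ee_pos: [0.512, -0.2677, 0.18]
tcp_rot: [-180.0, 0.1, 177.5]
wrist_force: [-0.4, -1.0, -2.3]
width: 0.0105
time_s: 9.02
ee_pos: [0.5113, -0.2675, 0.1593]
tcp_rot: [180.0, -0.1, 177.5]
wrist_force: [-0.0, 0.2, -2.1]
width: 0.0101
[ 0.51129983 -0.26747328  0.15927101] [ 1.79974382e+02 -7.55504771e-02  1.77471690e+02] [-0.01844026  0.171393   -2.1265185 ] [-0.00680571 -0.00541957 -0.0025567 ]
```

View pics/w4.png

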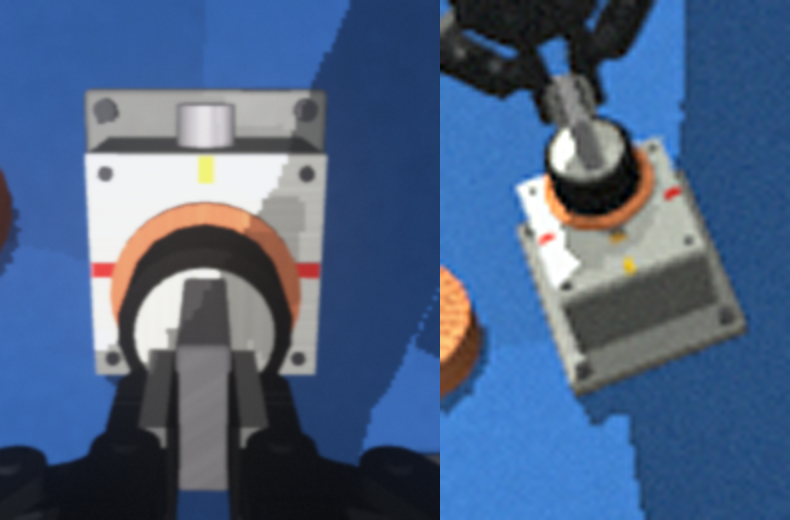

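The shank is inside the hole at the slot's centre, with no side force. I continue down through the slot, reading the force as I go.

```bash
python3 -m pendant '[[[0,0,-0.05],0,-1],[[0,0,-0.05],0,-1],[[0,0,0],0,-1]]'
python3 -m pendant '[[[0,0,-0.04],0,-1],[[0,0,-0.04],0,-1],[[0,0,0],0,-1]]'
```

```text
time_s: 9.5
ee_pos: [0.5115, -0.2675, 0.1476]
tcp_rot: [180.0, -0.0, 177.5]
wrist_force: [0.4, -0.2, -2.4]
width: 0.0102
time_s: 9.88
ee_pos: [0.5117, -0.2677, 0.1384]
tcp_rot: [-180.0, 0.0, 177.5]
wrist_force: [-0.1, 0.0, 3.1]
width: 0.0106
```

```bash
python3 -m pendant '[[[0,0,-0.035],0,-1],[[0,0,-0.035],0,-1],[[0,0,0],0,-1]]'
python3 -m pendant '[[[0,0,-0.01],0,-1],[[0,0,0],0,-1]]'
```

```text
time_s: 10.25
ee_pos: [0.5118, -0.2677, 0.13]
tcp_rot: [-180.0, 0.0, 177.5]
wrist_force: [0.2, -0.0, 7.3]
width: 0.0105
time_s: 10.5
ee_pos: [0.512, -0.2676, 0.1294]
tcp_rot: [-180.0, 0.1, 177.5]
wrist_force: [-1.3, 1.4, 11.5]
width: 0.0104
```

Flange contact shows at about TCP z 0.1295 (13.9 N net). Now the clockwise twist, which is a negative turn about z.

```bash
python3 -m pendant '[[[0,0,0],-0.2,-1],[[0,0,0],-0.25,-1],[[0,0,0],-0.25,-1],[[0,0,0],-0.25,-1],[[0,0,0],0,-1]]'
python3 -c "
from h import *
o=robot.get_obs();print(o['ft_torque'],o['ee_pos'])"
```

```text
time_s: 11.12
ee_pos: [0.5123, -0.2672, 0.1294]
tcp_rot: [180.0, 0.1, 148.9]
wrist_force: [-0.6, 3.5, 13.0]
width: 0.0099
[ 0.69130514 -0.0086373  -0.07308219] [ 0.51226138 -0.26723702  0.12941781]
```

```bash
python3 -m pendant '[[[0,0,0],-0.25,-1],[[0,0,0],-0.25,-1],[[0,0,0],-0.25,-1],[[0,0,0],-0.25,-1],[[0,0,0],-0.25,-1],[[0,0,0],-0.25,-1],[[0,0,0],0,-1]]'
python3 -c "
from h import *
o=robot.get_obs();print(o['ft_torque'],o['ee_pos'])
w=vision.snapshot('wrist');s=vision.snapshot('scene')
save('w5',np.hstack([cv2.resize(w[60:320,150:370],(440,520)),cv2.resize(s[180:284,140:210],(350,520),interpolation=cv2.INTER_CUBIC)]))"
```

```text
time_s: 12.0
ee_pos: [0.5123, -0.2671, 0.1294]
tcp_rot: [179.9, 0.0, 103.9]
wrist_force: [0.4, 4.2, 13.8]
width: 0.0104
[ 1.01319119 -0.10025265 -0.04325334] [ 0.51232089 -0.26711256  0.1294352 ]
```

View pics/w5.png

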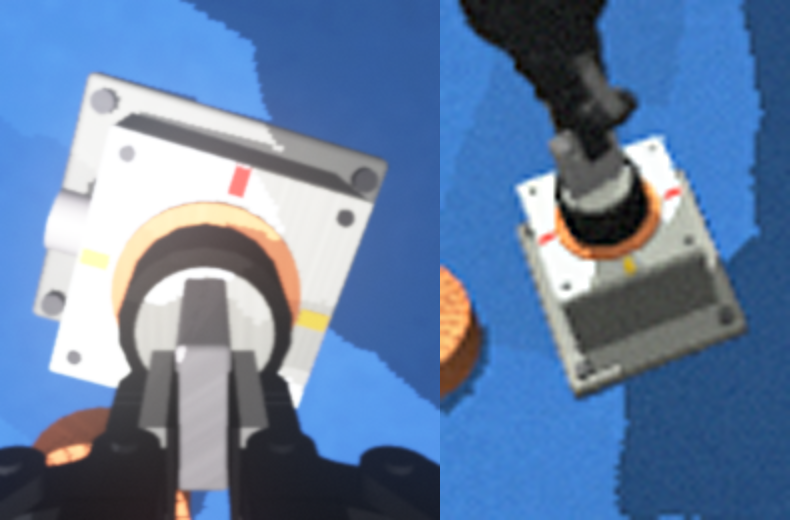

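The tang turned with the gripper (73.6° so far) and the flange is flat on the plate. I finish the last part gently.

```bash
python3 -m pendant '[[[0,0,0],-0.2,-1],[[0,0,0],-0.2,-1],[[0,0,0],-0.13,-1],[[0,0,0],0,-1],[[0,0,0],0,-1]]'
python3 -c "
from h import *
o=robot.get_obs();print(o['ft_torque'],o['joint_torque'][-1])"
python3 -m pendant '[[[0,0,0],-0.1,-1],[[0,0,0],0,-1],[[0,0,0],0,-1]]'
python3 -c "
from h import *
o=robot.get_obs();print(o['ft_torque'],o['joint_torque'][-1])"
```

```text
time_s: 12.72
ee_pos: [0.5123, -0.2672, 0.1295]
tcp_rot: [179.9, -0.0, 88.1]
wrist_force: [1.3, 3.6, 13.6]
width: 0.0108
[ 0.93467083 -0.21865017  0.00485213] -0.1089099096134305
time_s: 13.1
ee_pos: [0.5123, -0.2673, 0.1295]
tcp_rot: [179.9, -0.0, 85.1]
wrist_force: [-0.1, 3.5, 12.8]
width: 0.0103
[ 0.88930449 -0.26781734  0.09382671] -0.1574406400322914
```

The joint-7 torque jumped at 92° (−0.11 to −0.16 N m), which suggests it has reached the stop. I'll hold briefly and do a last visual check.

```bash
python3 -m pendant '[[[0,0,0],0,-1],[[0,0,0],0,-1],[[0,0,0],0,-1],[[0,0,0],0,-1]]'
python3 -c "
from h import *
w=vision.snapshot('wrist');s=vision.snapshot('scene')
save('w6',np.hstack([cv2.resize(w[60:320,150:370],(440,520)),cv2.resize(s[180:284,140:210],(350,520),interpolation=cv2.INTER_CUBIC)]))
o=robot.get_obs();print(o['ft_torque'],o['joint_torque'][-1])"
```

```text
time_s: 13.6
ee_pos: [0.5123, -0.2672, 0.1295]
tcp_rot: [179.9, -0.0, 85.1]
wrist_force: [1.1, 3.2, 13.3]
width: 0.0101
[ 0.89893399 -0.26122022  0.13105402] -0.13779421336948872
```

View pics/w6.png

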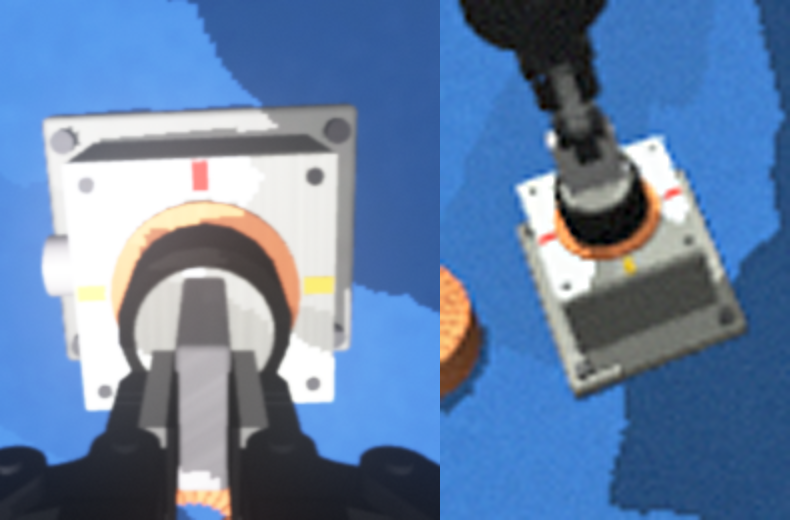

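The tang points at the red line, the flange is on the plate, and the grip and pose are steady. Handing in.

```bash
python3 -c "
from cell import job_done; print(job_done())"
```

```text
the job is handed in; nothing more can be done
None
```

I lifted the black roller off its fork and lowered it through the keyhole with no side force until the flange sat on the socket's top. I then twisted it 92° clockwise and handed the job in at 13.6 s, still gripping.

**Last checks:**
- **Position:** the TCP was at (0.5123, -0.2672, 0.1295), within about 1 mm of the measured mouth (0.5117, -0.267). Its height was steady at home, with about 13 N pushing up and about 3 N of side force in y.
- **Grip and tilt:** the fingers were about 10 mm apart on the tang, the tool tilt was 0.1°, and the pose held still for 0.5 s.
- **Twist:** the last wrist picture shows the tang on the red line and the flange flat on the plate.

**Unsure or disagreeing:**
- **Rotor angle:** I could not read it directly. I estimated at least 1.46 rad from the turn minus the play. The return moment rose from about 0 to 0.13 N m over the last few degrees, which points to the stop, but the moment readings were noisy and slightly negative earlier in the twist.
- **Roller position:** my first top-camera estimate of the tang was about 9 mm off the wrist camera's. I used the wrist value, and the grasp confirmed it.
- **Other items:** I did not measure the orange roller or the loose things again at the end. The only contact I saw in the forces and pictures was with the black roller and the socket.

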